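# Lay out the staining place

## Task

Lay out the staining place on the grey mat: stand the red-capped bottle centred on the coaster in front of the glass staining jar and the dark white-capped bottle centred on the coaster in front of the blue slide box. Lay the yellow dish flat on the mat midway between the two coasters, in line with them, with the dark-red dish squarely on top of it, and lay the timer flat on the middle of the slide box lid, its long side along the box's long side. Keep the bottles upright, and leave the jar, the slide box and the teal-capped bottle where they stand.

Things in the scene. Friction and masses are not known exactly. Their poses are not given: they have to be found in the camera images.
- red_bottle_center (a point): White reagent bottle with a RED screw cap and a green band, round body 33 mm across up to 57 mm, cap 23 mm across, 66 mm tall in all. It stands upright on the table and starts anywhere in the working area. The point is on the axis at half height; local z up. Half height is 33 mm above its underside.
- dark_bottle_center (a point): DARK, almost black reagent bottle with a WHITE screw cap and a green band, round body 33 mm across up to 54 mm, cap 23 mm across, 63 mm tall in all. It stands upright on the table and starts anywhere in the working area. The point is on the axis at half height; local z up. Half height is 31.5 mm above its underside.
- teal_bottle_center (a point): White reagent bottle with a TEAL (blue-green) screw cap, round body 33 mm across up to 52 mm, 60 mm tall. Not needed: it stays where it stands. The point is on the axis, 30 mm above its underside.
- yellow_dish_center (a point): Closed petri dish with YELLOW filling under a clear lid, a solid disc 61 mm across and 15 mm high, lying flat; grip it across its rim. The point is its centre, 7.5 mm above its underside; local z up.
- crimson_dish_center (a point): Closed petri dish with dark-red (CRIMSON) filling under a clear lid, otherwise the same: 61 mm across, 15 mm high, lying flat. The point is its centre, 7.5 mm above its underside; local z up.
- timer_center (a point): White laboratory timer with a display and three buttons, lying flat: 44 mm along its local x, 60 mm along its local y, 14 mm high (display up to 16 mm). Grip it across its 44 mm. The point is its centre, 7 mm above its underside; local z up.
- slide_box_top (a point): Blue slide box with a white label on its shut lid, 68 mm along local x (front to back), 84 mm along local y, 34 mm high, loose on the mat behind one of the coasters. The point is the centre of the top of its lid (36 mm above the table); local z up.
- jar_center (a point): Clear glass staining jar, 50 x 58 mm, 92 mm tall, loose on the mat behind the other coaster. The point is its centre at half height (46 mm above its underside); local z up.
- coaster_a_top (a point): Left coaster (larger y): round black drip coaster with a cork face, 76 mm across, fixed on a thin grey mat (2 mm thick, 184 x 262 mm). The point is the centre of its top face, 7 mm above the table. Local x points away from the robot, towards the row of slide box and jar about 93 mm behind the coasters; local y points left. The mat may be turned a few degrees.
- coaster_b_top (a point): Right coaster (smaller y), the same as the left one and 176 mm from it along the local -y axis of the left one. The point is the centre of its top face, 7 mm above the table.
Not all that is in view belongs to the job. What is shaped like the part that bears dark_bottle_center but orange is not meant.

How it is judged (in metres and radians):
At the end, for the whole second after the job is handed in: Bottles upright within 13 mm of their coasters' centres; yellow dish on the mat within 15 mm (each way) of midway; dark-red dish on it within 10 mm; timer on the lid within 13 mm and 15 degrees; jar, slide box and teal-capped bottle within 15 mm of their starts; all released, at rest ((((horizontal distance between red_bottle_center and coaster_a_top below 0.013 m and horizontal distance between jar_center and coaster_a_top below 0.135 m) and (horizontal distance between dark_bottle_center and coaster_b_top below 0.013 m and horizontal distance between slide_box_top and coaster_b_top below 0.135 m)) or ((horizontal distance between red_bottle_center and coaster_b_top below 0.013 m and horizontal distance between jar_center and coaster_b_top below 0.135 m) and (horizontal distance between dark_bottle_center and coaster_a_top below 0.013 m and horizontal distance between slide_box_top and coaster_a_top below 0.135 m))) and height (world z) of red_bottle_center between 0.036 and 0.044 m and angle between each of red_bottle_center, dark_bottle_center, yellow_dish_center, crimson_dish_center, timer_center's own z axis and vertical below 0.1 rad and height (world z) of dark_bottle_center between 0.0345 and 0.0425 m and x of yellow_dish_center in the frame of coaster_a_top between -0.015 and 0.015 m and y of yellow_dish_center in the frame of coaster_a_top between -0.103 and -0.073 m and height (world z) of yellow_dish_center between 0.006 and 0.014 m and horizontal distance between crimson_dish_center and yellow_dish_center below 0.01 m and height (world z) of crimson_dish_center between 0.02 and 0.029 m and horizontal distance between timer_center and slide_box_top below 0.013 m and angle between the y axis of timer_center and the y axis of slide_box_top, either way round below 0.26 rad and z of timer_center in the frame of slide_box_top between 0.003 and 0.011 m and distance of each of jar_center, slide_box_top, teal_bottle_center from where it was at the start of the episode below 0.015 m and linear speed of each of red_bottle, dark_bottle, yellow_dish, crimson_dish, timer below 0.02 m/s); the robot touches nothing.
It fails at once if a bottle or the jar is tipped over (angle between any of red_bottle_center, dark_bottle_center, teal_bottle_center, jar_center's own z axis and vertical above 0.7 rad).
It also fails if it takes over 125 s, if anything falls off the work surface, if the arm or the gripper's body presses on something with over 40 N, if the wrist force passes 120 N, or if a joint passes its speed limit or range.

## Robot

A 7-joint arm with a two-finger parallel gripper is mounted at the origin on a cart in front of the work surface, level with it; the furniture and walls round the work are solid. World frame = base frame: x ahead of the robot, y to its left, z up, the work surface at z = 0. Lengths are in mm, angles in rad, forces in N, time in s.
With the tool pointing down it reaches from about 400 to 875 mm from the base axis. Payload 4.4 kg.
Tool frame: the origin (TCP) lies midway between the tips of the shut fingers; the grasp point (between the pads) lies 19 mm behind it; z points along the fingers, y is the direction in which the jaws open and shut (so a half turn about z gives the same grasp; the last joint's range is limited). The gripper opens to 85 mm and grips with 20 to 120 N. Pads are 22 mm wide; open, the fingers measure 114 mm over their backs; the gripper's body (76 mm by 85 mm) begins 54 mm behind the grasp point. The pads swing forward as they close: fully open they stand 13 mm farther back than shut.
Start: joints at [1.145, 0.628, 0.038, 1.517, -0.027, 0.996, -0.02], TCP at [228.885, -608.383, 231.313] pointing down, gripper open.
Joint ranges: [-3.06, 3.06], [-0.37, 2.12], [-1.25, 1.32], [0.18, 2.47], [-1.1, 4.24], [0.23, 1.98], [-2.94, 2.94]. Speed limits (rad/s): [2.57, 2.57, 3.14, 3.14, 3.14, 3.14, 3.14].

## Interface

Orientations are given as [roll, pitch, yaw] about the fixed x, y, z axes, in that order (R = Rz(yaw) Ry(pitch) Rx(roll)).
In Python, from cell import * gives the robot as it stands. The module is installed in compiled form; this text tells all that it offers.
- The arm moves only by the tool move_arm, never from a script. Its argument "series" is a list of rows, each a list of 2 entries, a list of its own where there are three numbers: the shift along the tool's x, y, z in m, then the turn about the tool's z in rad. In form: [[[x, y, z], yaw], ...]. A call has 1 to 5 rows; each row is the pose to reach, as a shift and turn from the pose measured when the call began, along the tool's axes at that moment; what a row does not reach only later rows make up. A row lasts 1/8 s, in which the tool goes at most 62.5 mm and 10.7 degrees, less where a joint would pass 70% of its speed; a pose out of reach is approached as far as the arm can. A call with a gripper value outside its range is refused whole. "claw" is the opening, from 0 (shut) to 1 (fully open), set as the call begins (left out, the last holds). The fingers move at their own pace and stop on an object; the grip force is fixed at half the most. Time passes only in rows, so rows that repeat a pose let the fingers close. It gives the time, the measured TCP pose, the force and the opening at its end, in the units of the state.
- read_state(): the state, without advancing time (a new reading comes with each control period).
- get_image(name): name is "side" or "top" or "wrist"; returns the picture (384x512x3 uint8, blue, green, red); there is no depth.
- camera_model(name): a dict with "fov_y" (degrees; the focal length in pixels is half the picture's height over the tangent of half this angle, whatever the lens; pixels are square), "cx", "cy" (the principal point, pixels), "pose" (4x4, takes a point from camera to world coordinates); the wrist camera has in their place "tool_from_camera" (4x4, takes a point from camera to tool coordinates, whose origin is the TCP and whose axes are the flange's). Camera axes: x right, y down, z forward; pixel columns grow to the right and rows downward; lengths in mm; the calibration is good to about 2 mm. A picture is of the moment at which its call begins: read the wrist's pose just before it. camera_model takes no time and is no camera call.
- finish_job(): hands the job in, once; it reports no verdict.
The state is a dict: "clock": time; "qpos": joint angles; "qd": joint speeds; "tau": joint torques, N m; "eef_pos": TCP position; "tool_rot": TCP orientation; "force": force on the tool from outside, world axes, zero at the start; "torque": the same for the moment, N m; "width": finger opening in mm.
Only numpy, scipy, OpenCV 4.12 (cv2) and the standard library are available. Lean on these libraries where they do the work, as an engineer would, in place of code of your own. Each camera call takes 0.05 s, during which the arm holds its last target. There are 200 camera calls.

## Working session

There is one attempt and no reset: what is moved stays moved. The work goes in short steps, Python scripts to look and compute and a tool call to move; the robot and the scene stay as the last step left them, time stands still between calls to the robot, and variables do not carry over. Pictures are saved under pics/ and viewed, about 12 in all and at most 16, crops included, and the job is handed in when it is done.

Besides the shell and the picture viewer there is one more tool, called after ">>>" by a JSON object that holds its "op" and its "data", one argument or row to a line. move_arm: Moves the arm, as the interface text tells. Its arguments: {"type":"object","properties":{"series":{"type":"array"},"claw":{"type":"number"}},"required":["series"]}

```bash
mkdir -p pics; python3 - <<'E'
from cell import *
import cv2, numpy as np
s=read_state(); print(s)
np.set_printoptions(precision=4,suppress=True)
for n in ["top","side","wrist"]:
    im=get_image(n); cv2.imwrite(f"pics/{n}0.png",im); print(n,camera_model(n))
a=cv2.imread("pics/top0.png");b=cv2.imread("pics/side0.png")
E
```

```text
{'clock': 0.0, 'qpos': array([ 1.14519846,  0.62934005,  0.03845047,  1.51837688, -0.02698536,
        0.99630034, -0.02000119]), 'qd': array([-0.00017636,  0.00244887, -0.00087973,  0.00028286, -0.00044525,
       -0.00122352,  0.00132671]), 'tau': array([-6.34006283e-04, -5.63392425e+01,  1.22633826e+00, -1.93441343e+01,
        1.10026274e-02,  1.05897576e-02, -3.35395221e-06]), 'eef_pos': array([ 228.65157303, -607.78253805,  230.39035332]), 'tool_rot': array([-3.13968677e+00,  4.23755838e-05,  3.59797597e-01]), 'force': array([-0.80605089, -0.35131695, -0.05738851]), 'torque': array([-0.01786203,  0.01803874, -0.00188562]), 'width': 85.35996212180882}
top {'fov_y': 49.587769532553594, 'cx': 259.91306572388373, 'cy': 189.3253510749383, 'pose': array([[   0.0078,   -0.9866,    0.1628,  327.4529],
       [  -0.9999,   -0.0095,   -0.0095,  136.1061],
       [   0.0109,   -0.1627,   -0.9866, 1003.7781],
       [   0.    ,    0.    ,    0.    ,    1.    ]])}
side {'fov_y': 49.76693537621533, 'cx': 256.98591587630824, 'cy': 192.59268885538413, 'pose': array([[ -0.6182,  -0.6675,   0.4151,  97.5798],
       [ -0.786 ,   0.5294,  -0.3193, 465.975 ],
       [ -0.0066,  -0.5237,  -0.8519, 893.6741],
       [  0.    ,   0.    ,   0.    ,   1.    ]])}
wrist {'fov_y': 69.41130160141145, 'cx': 257.17793274886475, 'cy': 191.06976982692908, 'tool_from_camera': array([[   0.0006,   -0.9486,   -0.3163,   80.3162],
       [   1.    ,    0.0004,    0.0007,    1.3594],
       [  -0.0005,   -0.3163,    0.9486, -141.692 ],
       [   0.    ,    0.    ,    0.    ,    1.    ]])}
```

View pics/top0.png

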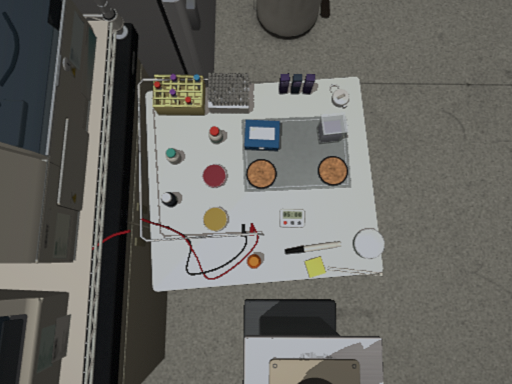

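View pics/side0.png

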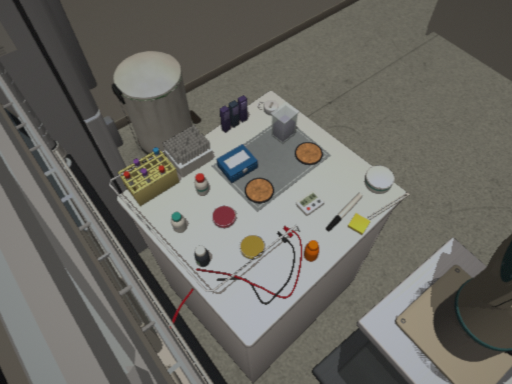

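Top view: blue slide box (263,135) is behind the left coaster A (261,174) and the jar (333,127) behind the right coaster B (333,171). That puts the dark bottle on A and the red one on B. The red bottle is at (215,133), dark (169,199), teal (172,155), crimson dish (215,176), yellow dish (215,219) and timer (292,218). The side view agrees. A chain and cables lie at the lower left.

```bash
cat > h.py <<'E'
from cell import *
import cv2, numpy as np
from scipy.spatial.transform import Rotation as Ro
np.set_printoptions(precision=1,suppress=True)
def cam(name,st=None):
    m=camera_model(name); f=192/np.tan(np.radians(m["fov_y"]/2))
    if name=="wrist":
        T=np.eye(4);T[:3,:3]=Ro.from_euler("xyz",st["tool_rot"]).as_matrix();T[:3,3]=st["eef_pos"]
        P=T@m["tool_from_camera"]
    else: P=m["pose"]
    return f,m["cx"],m["cy"],np.array(P)
def ray(c,u,v):
    f,cx,cy,P=c; return P[:3,3],P[:3,:3]@np.array([(u-cx)/f,(v-cy)/f,1])
def onz(c,u,v,z):
    o,d=ray(c,u,v); return o+d*(z-o[2])/d[2]
def proj(c,p):
    f,cx,cy,P=c; q=P[:3,:3].T@(np.array(p)-P[:3,3]); return q[:2]/q[2]*f+[cx,cy]
def tri(c1,p1,c2,p2):
    o1,d1=ray(c1,*p1);o2,d2=ray(c2,*p2)
    t=np.linalg.lstsq(np.c_[d1,-d2],o2-o1,rcond=None)[0]
    a=o1+d1*t[0];b=o2+d2*t[1]; return (a+b)/2,np.linalg.norm(a-b)
H={"red":((172,110,90),(180,255,255)),"red2":((0,130,90),(6,255,255)),"yel":((17,90,80),(32,255,255)),"cork":((6,90,80),(17,255,255)),"blue":((100,120,40),(118,255,255)),"teal":((78,80,40),(97,255,255)),"dark":((0,0,0),(180,255,45)),"crim":((168,110,60),(180,255,200))}
def blobs(im,k,amin=15):
    hsv=cv2.cvtColor(im,cv2.COLOR_BGR2HSV); m=cv2.inRange(hsv,*map(np.array,H[k]))
    cs,_=cv2.findContours(m,cv2.RETR_EXTERNAL,cv2.CHAIN_APPROX_NONE)
    out=[]
    for c in cs:
        if cv2.contourArea(c)>=amin:
            (x,y),(w,h),a=cv2.minAreaRect(cv2.convexHull(c)); e=cv2.boundingRect(c)
            M=cv2.moments(cv2.convexHull(c))
            out.append((M["m10"]/M["m00"],M["m01"]/M["m00"],cv2.contourArea(c),w,h,a))
    return out
E
python3 - <<'E'
from h import *
for n in ["top","side"]:
    im=cv2.imread(f"pics/{n}0.png"); c=cam(n)
    for k in ["red","red2","yel","cork","blue","teal","crim"]:
        for b in blobs(im,k):
            if 140<b[0]<400 and 60<b[1]<300: print(n,k,np.array(b),onz(c,b[0],b[1],15)[:2])
a=cv2.imread("pics/top0.png")[60:290,130:400]
cv2.imwrite("pics/topz.png",cv2.resize(a,None,fx=2.9,fy=2.6,interpolation=cv2.INTER_CUBIC))
E
```

```text
top red [194.1 254.7  15.5  36.2   2.4  62.7] [333.8 279.7]
top red [231.8 259.9  25.5  11.8  66.6  53.7] [322.3 191.2]
top red [252.3 228.3  21.5   9.4   5.4  63.4] [396.8 143.9]
top red [213.7 175.1 328.   20.   21.   90. ] [524.5 238.9]
top red2 [214.  130.5  47.    7.    8.   90. ] [636.5 240.8]
top red2 [187.6  99.3  16.5   5.1   4.7  71.6] [716.5 308.7]
top red2 [156.6  83.8  18.    4.9   4.9  63.4] [756.5 388. ]
top yel [314.7 266.5 253.   17.1  16.7  72.9] [308.7  -3.2]
top yel [214.7 218.7 365.5  22.   21.   90. ] [418.8 233.6]
top yel [181.9 106.7 144.   48.   11.   -0. ] [697.  322.2]
top yel [180.9  98.3  32.   12.    8.   90. ] [718.9 325.7]
top cork [253.6 260.6 129.   12.7  12.7  45. ] [321.1 140.1]
top cork [260.9 173.2 540.5  26.   26.   90. ] [530.2 124.4]
top cork [332.6 170.2 539.5  26.9  26.1  56.3] [539.5 -50. ]
top blue [261.8 134.5 889.   33.7  29.1   2.6] [627.5 123. ]
top blue [196.4  77.   20.    6.6   4.4  71.6] [775.8 288.8]
top teal [170.5 152.3  53.    8.5   8.5  45. ] [580.1 345.4]
top crim [193.8 253.8  20.5  36.2   2.4  62.7] [335.7 280.5]
top crim [
[... 279 characters left out ...]
] [523.2 241.1]
side red2 [199.5 177.4  42.5   7.    7.   90. ] [652.5 223.4]
side yel [251.8 246.4 370.   22.   22.   90. ] [418.6 236.2]
side yel [358.6 223.3 239.   17.   15.8  29.7] [308.2   0.3]
side yel [ 149.5  176.5 1549.5   38.1   49.9   52.1] [734.4 322.2]
side cork [311.3 250.4 217.5  20.   14.   90. ] [326.1 135.2]
side cork [258.9 189.8 445.   22.   26.   90. ] [529.1 127.7]
side cork [308.3 152.6 379.5  19.   25.   90. ] [538.9 -46.7]
side blue [236.9 163.  830.   27.3  35.2  59. ] [629.5 121.6]
side teal [176.  216.1  52.    8.    8.   90. ] [594.7 330.8]
side crim [253.  284.1  26.5  43.    2.5  25. ] [346.  289.2]
side crim [223.5 216.2 284.5  19.   21.   90. ] [523.2 241.1]
```

View pics/topz.png

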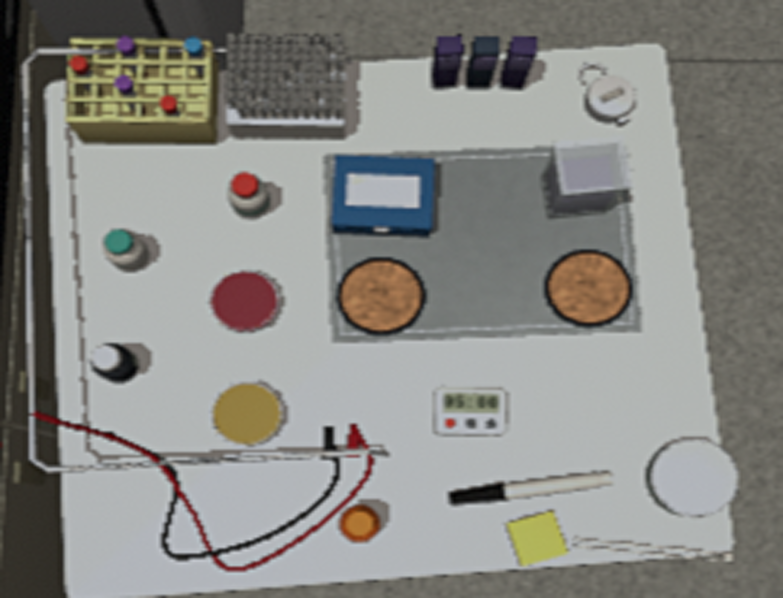

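The zoomed top view confirms the layout. A thin rail (crop (30,50)-(30,465)-(385,452)) has its shadow offset, so it stands above the table. I need its height from the side view.

```bash
python3 - <<'E'
import cv2
a=cv2.imread("pics/side0.png")[140:320,100:310]
cv2.imwrite("pics/sidez.png",cv2.resize(a,None,fx=3.3,fy=3.3,interpolation=cv2.INTER_CUBIC))
E
```

```text
(no output)
```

View pics/sidez.png

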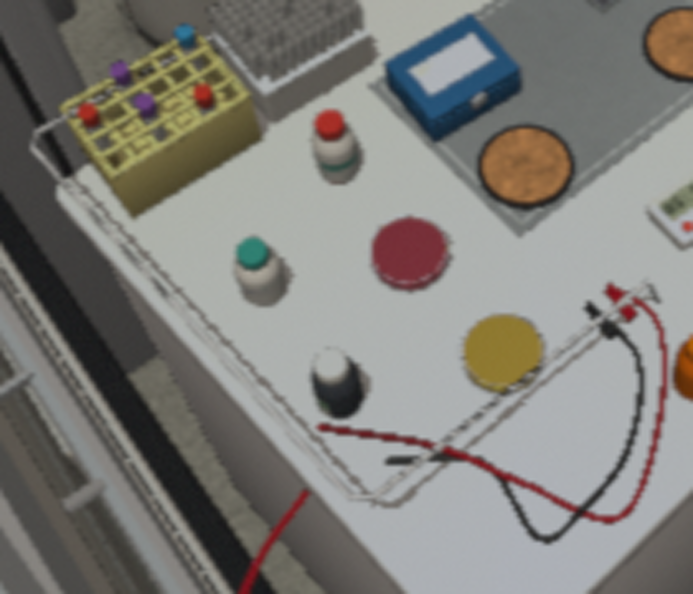

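```bash
python3 - <<'E'
from h import *
t=cam("top");s=cam("side")
P={"railFL":((145.5,239.6),(214.5,291)),"railFLalt":((145.5,239.6),(219,292)),"railEnd":((262.8,233.8),(297,228)),"railBL":((140.3,79.2),(110.6,181)),
"red":((214,130.5),(199.5,177.4)),"teal":((170.5,152.3),(176,216.1)),"dark":((166.2,198.5),(200,250.6)),
"yel":((214.7,218.7),(251.8,246.4)),"crim":((213.7,175.1),(223.5,216.2)),"A":((260.9,173.2),(258.9,189.8)),"B":((332.6,170.2),(308.3,152.6)),"box":((261.8,134.5),(236.9,163)),"orange":((253.6,260.6),(311.3,250.4))}
for k,(a,b) in P.items():
    p,e=tri(t,a,s,b); print(k,p,round(e,1))
# box label, timer via white/dark masks
a=cv2.imread("pics/top0.png");hsv=cv2.cvtColor(a,cv2.COLOR_BGR2HSV)
for name,(x0,y0,x1,y1),z in [("label",(248,124,276,144),36),("timer",(275,205,310,232),14)]:
    sub=hsv[y0:y1,x0:x1]; m=((sub[...,2]>190)if name=="label" else (sub[...,2]>205)).astype(np.uint8)
    print(name,m.sum())
c=onz(t,260.9,173.2,7);d=onz(t,332.6,170.2,7);print("coasters z7",c,d,np.linalg.norm(c-d),"mat yaw",np.degrees(np.arctan2(-(c-d)[0],(c-d)[1])))
for q in [(292.5,218)]: print("timer",onz(t,*q,14))
E
```

```text
railFL [363.1 374.3  89.5] 4.5
railFLalt [359.3 371.1  91. ] 13.7
railEnd [386.8 121.   14.6] 7.2
railBL [741.8 411.5  71.2] 3.1
red [622.2 236.2  62.4] 1.1
teal [569.7 337.   58. ] 1.5
dark [461.  341.8  63.5] 4.1
yel [419.7 234.5  10.4] 1.4
crim [525.8 239.5   9.4] 0.6
A [532.2 124.7   7.8] 1.1
B [541.5 -50.8   8.5] 1.6
box [626.6 123.2  19.3] 0.6
orange [321.7 140.4  29.6] 1.3
label 14
timer 0
coasters z7 [531.9 124.4   7. ] [541.2 -51.5   7. ] 176.15356142074077 mat yaw 3.017752949543709
timer [422.1  48.2  14. ]
```

Triangulation is consistent: coaster spacing 176.2 mm, mat yaw 3.0°, heights right. The rail is about 70–90 mm high along x≈365–385 and y≈375–410. I'll move over the work and look from closer.

>>> {"op": "move_arm", "data": {
  "series": [
    [[0.05, -0.04, -0.02], 0.0],
    [[0.1, -0.08, -0.04], 0.1],
    [[0.145, -0.125, -0.06], 0.2],
    [[0.19, -0.165, -0.08], 0.3],
    [[0.238, -0.209, -0.08], 0.36]
  ],
  "claw": 1
}}

```text
clock: 0.78
eef_pos: [371.7, -342.0, 311.2]
tool_rot: [3.141, -0.002, -0.003]
force: [0.5, -0.4, 0.2]
width: 85.5
```

>>> {"op": "move_arm", "data": {
  "series": [
    [[0.01, -0.06, 0], 0],
    [[0.02, -0.12, 0], 0],
    [[0.03, -0.18, 0], 0],
    [[0.04, -0.24, 0], 0],
    [[0.05, -0.3, 0], 0]
  ]
}}

```text
clock: 1.4
eef_pos: [422.6, -40.3, 311.3]
tool_rot: [3.141, -0.002, -0.003]
force: [1.1, -0.1, 0.6]
width: 85.6
```

>>> {"op": "move_arm", "data": {
  "series": [
    [[0.01, -0.06, -0.01], 0],
    [[0.02, -0.12, -0.02], 0],
    [[0.03, -0.18, -0.03], 0],
    [[0.04, -0.24, -0.04], 0],
    [[0.04, -0.24, -0.04], 0]
  ]
}}

```text
clock: 2.02
eef_pos: [463.0, 205.5, 351.6]
tool_rot: [-3.139, -0.003, 0.006]
force: [-0.1, -1.0, -1.9]
width: 85.1
```

```bash
python3 - <<'E'
from h import *
import pickle
s=read_state();im=get_image("wrist");cv2.imwrite("pics/w1.png",im);pickle.dump(s,open("w1.pkl","wb"))
print(s["eef_pos"],s["tool_rot"],s["qpos"])
c=cam("wrist",s)
for n,p in dict(red=(622,236,62),teal=(570,337,58),dark=(461,342,63),yel=(420,234.5,10),A=(532,124.5,7)).items(): print(n,proj(c,p))
for k in ["red","red2","yel","cork","blue","teal","crim"]:
    for b in blobs(im,k,150): print(k,np.array(b),onz(c,b[0],b[1],7),onz(c,b[0],b[1],60)[:2])
E
```

```text
[463.  205.5 351.6] [-3.1 -0.   0. ] [-0.3  0.3 -0.2  1.7  0.1  1.1 -2.1]
red [235.3  39.9]
teal [167.   79.8]
dark [169.5 154.4]
yel [240.4 171.9]
A [305.2 107.1]
red [238.6 109.8 743.   31.   30.   90. ] [527.  236.4   7. ] [528.7 232.8]
red2 [237.2  39.1 186.5  16.   14.   90. ] [633.1 237.1   7. ] [623.4 233.4]
yel [366.3 227.6 390.   20.4  21.6  76. ] [310.3  -6.8   7. ] [335.7  16.1]
yel [242.3 171.4 638.5  29.   28.3  45. ] [420.2 231.2   7. ] [433.6 228.3]
cork [293.4 226.3 278.5  26.6  16.5  74.1] [311.9 133.8   7. ] [337.1 141.4]
cork [ 306.4  106.2 1198.5   41.    38.    90. ] [533.4 122.5   7. ] [534.5 131.4]
cork [ 413.2  100.4 1259.5   37.9   43.    18.4] [543.8 -54.7   7. ] [543.8 -26.6]
blue [ 313.8   41.1 2756.5   57.3   52.4    3.8] [631. 117.   7.] [621.4 126.4]
teal [169.5  79.4 168.   15.7  13.9  63.4] [573.7 348.5   7. ] [570.4 332.8]
crim [238.6 109.8 743.   31.   30.   90. ] [527.  236.4   7. ] [528.7 232.8]
```

View pics/w1.png

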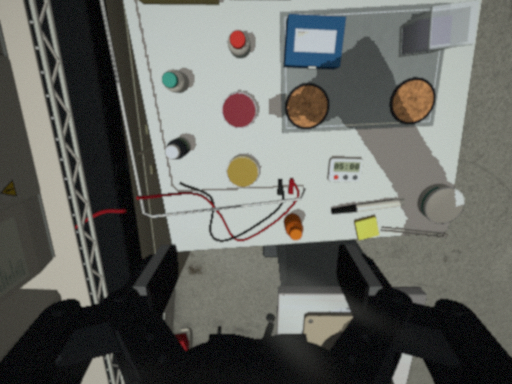

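The wrist view from above matches the predicted positions to 2–3 mm. Rail corner is at (150,216), bar end (292,203); the white truss at the left runs through (75,150). I'll work out the clearances.

```bash
python3 - <<'E'
from h import *
import pickle
s=pickle.load(open("w1.pkl","rb"));w=cam("wrist",s);t=cam("top");sd=cam("side")
print("railFL top/wrist",tri(t,(145.5,239.6),w,(150,216)),"side/wrist",tri(sd,(216,291),w,(150,216)))
print("railBL?",tri(t,(140.3,79.2),sd,(110.6,181)))
# truss inner edge: top line (108,30)-(98,240); wrist points
def lp(p,q,o,d):
    a=ray(t,*p);b=ray(t,*q);n=np.cross(a[1],b[1]);k=n@(a[0]-o)/(n@d);return o+k*d
for pw in [(60,50),(83,150),(100,250)]:
    print("truss in",lp((109,30),(99,240),*ray(w,*pw)))
for u in [(200,237),(230,236),(255,235)]:
    print("front bar z80",onz(t,*u,80))
im=cv2.imread("pics/w1.png");g=cv2.cvtColor(im,cv2.COLOR_BGR2GRAY)
# dark bottle white cap: bright spot beside dark
print("dark body centre at z..",onz(w,173,150,63),onz(w,177,148,54))
# timer / jar / label in wrist
m=(g>215).astype(np.uint8)[140:195,315:375];cs,_=cv2.findContours(m,0,2);c=max(cs,key=cv2.contourArea)
r=cv2.minAreaRect(c);print(r);cc=(r[0][0]+315,r[0][1]+140);print("timer",onz(w,*cc,14))
bx=cv2.boxPoints(r)+[315,140];print(np.array([onz(w,*q,14)[:2] for q in bx]))
E
```

```text
railFL top/wrist (array([364.9, 376.6,  83.7]), np.float64(1.3047634379555406)) side/wrist (array([363.2, 372.8,  84.2]), np.float64(6.924636438923855))
railBL? (array([741.8, 411.5,  71.2]), np.float64(3.101426734555667))
truss in [613.2 505.9  25.9]
truss in [458.7 505.8  16.8]
truss in [280.7 490.5  47.1]
front bar z80 [372.  258.6  80. ]
front bar z80 [374.7 192.5  80. ]
front bar z80 [377.4 137.3  80. ]
dark body centre at z.. [467.9 335.9  63. ] [469.5 332.   54. ]Traceback (most recent call last):
  File "<stdin>", line 17, in <module>
ValueError: max() iterable argument is empty
```

>>> {"op": "move_arm", "data": {
  "series": [
    [[0, -0.03, 0.0], -0.18],
    [[0, -0.06, 0.03], -0.36],
    [[0, -0.09, 0.06], -0.54],
    [[0, -0.12, 0.09], -0.72],
    [[0, -0.132, 0.12], -0.9]
  ]
}}

```text
clock: 2.7
eef_pos: [462.9, 333.6, 229.8]
tool_rot: [3.14, -0.001, 0.907]
force: [-0.5, -0.5, -0.6]
width: 85.2
```

>>> {"op": "move_arm", "data": {
  "series": [
    [[0, 0, 0.0], -0.18],
    [[0, 0, 0], -0.36],
    [[0, 0, 0], -0.54],
    [[0, 0, 0], -0.67],
    [[0, 0, 0], -0.67]
  ],
  "claw": 0.8
}}

```text
clock: 3.32
eef_pos: [463.4, 331.4, 229.3]
tool_rot: [3.141, 0.002, 1.574]
force: [1.1, -0.4, -0.4]
width: 68.1
```

```bash
cat >> h.py <<'E'
def snap(name="wrist",f=None):
    s=read_state();im=get_image(name)
    if f: cv2.imwrite("pics/"+f,im)
    return s,im,cam(name,s)
def go(s,x,y,z,yaw=None):
    """tool-frame shift to world TCP target"""
    R=Ro.from_euler("xyz",s["tool_rot"]).as_matrix(); d=np.array([x,y,z])-s["eef_pos"]
    t=0 if yaw is None else -(np.radians(yaw)-s["tool_rot"][2])
    print("shift m",np.round(R.T@d/1000,4),"turn",round((t+np.pi)%(2*np.pi)-np.pi,3))
E
python3 - <<'E'
from h import *
s,im,c=snap(f="w2.png");print(s["eef_pos"],s["tool_rot"],s["width"],s["qpos"])
print(proj(c,(463,338,63)),proj(c,(463,338,0)))
E
```

```text
[463.4 331.4 229.3] [3.1 0.  1.6] 68.12625249732855 [-0.3  0.6 -0.6  1.7  0.4  0.9 -1. ]
[257.  165.9] [257.  155.1]
```

View pics/w2.png

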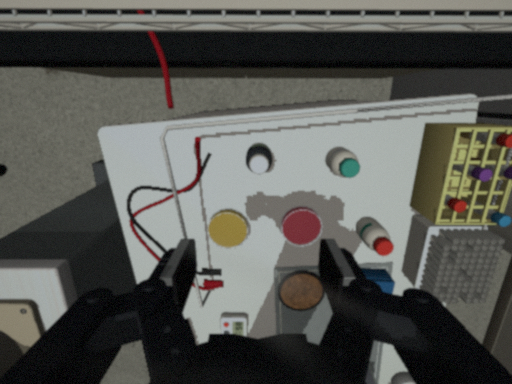

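The white cap of the dark bottle is at (260,161), predicted (257,166). The truss is well beyond the rail. Refining.

```bash
python3 - <<'E'
from h import *
s=read_state();c=cam("wrist",s);im=cv2.imread("pics/w2.png");g=cv2.cvtColor(im,6)
# dark silhouette + cap: contour of dark region in window
sub=g[138:180,240:280];print(sub[::3,::3])
d=(sub<90).astype(np.uint8);cs,_=cv2.findContours(d,0,2);k=max(cs,key=cv2.contourArea);print(cv2.boundingRect(k),cv2.contourArea(k))
for q in [(260,161),(260,162.5)]: print(onz(c,*q,63))
for k in ["crim","yel","teal","red2","cork"]:
    for b in blobs(im,k,100): print(k,np.array(b[:3]),onz(c,b[0],b[1],15),onz(c,b[0],b[1],60)[:2])
E
```

```text
[[176 176 177 177 178 175 174 176 176 177 173 177 176 176]
 [178 176 176 180 175 173 171 168 176 176 176 175 175 175]
 [177 177 176 175 138  88  73  74 108 168 177 178 175 178]
 [176 174 174 124  43  30  31  27  41  81 170 174 176 178]
 [177 175 163  32  30  32  38  33  31  30 115 173 178 175]
 [175 174 130  34  42  48  63  53  34  30  50 144 175 174]
 [177 175  95  34  81 135 158 149  98  35  32 115 175 175]
 [176 176  77  54 158 175 175 178 171  96  30 106 162 177]
 [178 177  83 101 176 176 178 177 178 145  35 112 171 178]
 [177 175 133 108 176 176 178 178 176 156  58 117 175 175]
 [176 177 172 103 172 178 178 176 176 123  99 148 176 174]
 [174 174 175 172 143 173 178 175 157 108 143 177 175 176]
 [176 174 178 176 175 172 161 166 175 177 177 176 176 174]
 [178 174 175 176 176 175 178 175 177 173 176 177 178 177]]
(6, 6, 27, 26) 270.0
[466.4 344.1  63. ]
[466.4 342.4  63. ]
crim [301.2 226.9 880. ] [525.9 238.6  15. ] [517.9 260.5]
crim [161.2  66.1 315.5] [350.1 446.9  15. ] [364.3 442.5]
yel [227.6 228.4 981.5] [421.5 236.2  15. ] [426.7 258.4]
yel [461.4 154.5 155. ] [728.4 342.8  15. ] [694.8 351.5]
yel [484.3 154.2 255. ] [758.1 343.2  15. ] [720.8 351.9]
yel [ 470.4  173.5 2535. ] [746.4 317.2  15. ] [710.5 329.2]
teal [349.1 167.4 255. ] [584.4 325.2  15. ] [569.  336.1]
red2 [383.9 247.  175.5] [647.9 206.7  15. ] [624.4 232.6]
cork [301.1 291.2 892.5] [531.5 129.3  15. ] [522.8 165. ]
```

>>> {"op": "move_arm", "data": {
  "series": [
    [[0.009, 0.002, 0.04], 0],
    [[0.009, 0.002, 0.08], 0],
    [[0.009, 0.002, 0.12], 0],
    [[0.009, 0.002, 0.14], 0],
    [[0.009, 0.002, 0.14], 0]
  ]
}}

```text
clock: 4.0
eef_pos: [464.8, 339.0, 87.9]
tool_rot: [-3.14, 0.005, 1.571]
force: [-0.5, -0.4, -0.0]
width: 68.1
```

```bash
python3 - <<'E'
from h import *
s,im,c=snap(f="w3.png");print(s["eef_pos"],s["tool_rot"],s["force"])
print(proj(c,(466,340,63)),proj(c,(466,340,0)))
g=cv2.cvtColor(im,6);
E
```

```text
[464.8 339.   87.9] [-3.1  0.   1.6] [-0.5 -0.4 -0. ]
[259.7 224. ] [259.1 192.7]
```

View pics/w3.png

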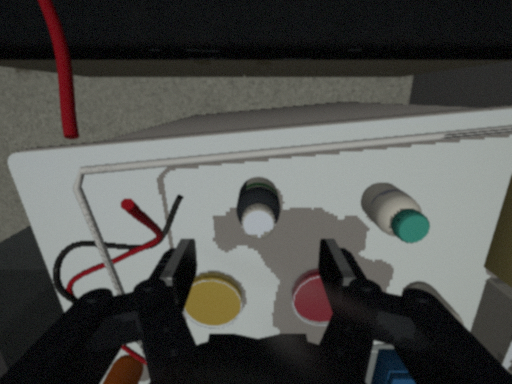

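The cap is at (258,220), predicted (260,224), so it's centred between the fingers. Descend and grip.

>>> {"op": "move_arm", "data": {
  "series": [
    [[0.002, 0, 0.03], 0],
    [[0.002, 0, 0.055], 0],
    [[0.002, 0, 0.066], 0],
    [[0.002, 0, 0.066], 0]
  ]
}}

```text
clock: 4.55
eef_pos: [465.8, 341.8, 23.6]
tool_rot: [3.14, 0.003, 1.571]
force: [1.1, -0.4, 0.5]
width: 68.7
```

>>> {"op": "move_arm", "data": {
  "series": [
    [[0, 0, 0], 0],
    [[0, 0, 0], 0],
    [[0, 0, 0], 0],
    [[0, 0, 0], 0],
    [[0, 0, 0], 0]
  ],
  "claw": 0
}}

```text
clock: 5.18
eef_pos: [466.4, 342.3, 25.0]
tool_rot: [3.139, 0.002, 1.57]
force: [-0.8, 0.5, 6.3]
width: 29.8
```

>>> {"op": "move_arm", "data": {
  "series": [
    [[0, 0, -0.03], 0],
    [[0, 0, -0.06], 0],
    [[0, 0, -0.09], 0],
    [[-0.03, 0.01, -0.1], 0],
    [[-0.07, 0.02, -0.1], 0]
  ]
}}

```text
clock: 5.8
eef_pos: [486.9, 273.4, 127.0]
tool_rot: [3.136, -0.0, 1.573]
force: [0.3, -1.0, -1.1]
width: 30.0
```

>>> {"op": "move_arm", "data": {
  "series": [
    [[-0.04, 0.012, 0], 0],
    [[-0.08, 0.024, 0], 0],
    [[-0.12, 0.036, 0], 0],
    [[-0.147, 0.045, 0], -0.03],
    [[-0.147, 0.045, 0], -0.05]
  ]
}}

```text
clock: 6.42
eef_pos: [533.0, 123.2, 127.3]
tool_rot: [3.135, 0.002, 1.618]
force: [-0.4, 0.8, -0.3]
width: 30.0
```

```bash
python3 - <<'E'
from h import *
s,im,c=snap(f="w4.png");print(s["eef_pos"],s["tool_rot"],s["force"],s["width"])
print("A pred",proj(c,(532,124.5,7)))
s2,t,ct=snap("top","top1.png")
H["cork"]=((4,90,40),(17,255,255))
for b in blobs(im,"cork",200): print(np.array(b),onz(c,b[0],b[1],7))
go(s,532,124.5,31,93)
E
```

```text
[533.  123.2 127.3] [3.1 0.  1.6] [-0.4  0.8 -0.3] 29.97063520527944
A pred [255.9 182.1]
[ 257.3  321.8 1402.5   32.    56.    90. ] [541.6 -47.9   7. ]
[ 256.9  182.5 3283.5   61.    68.    90. ] [532.9 124.1   7. ]
[  26.2  163.  1890.    38.2   61.8   78.7] [311.2 133.4   7. ]
shift m [ 0.  -0.   0.1] turn -0.005
```

View pics/w4.png

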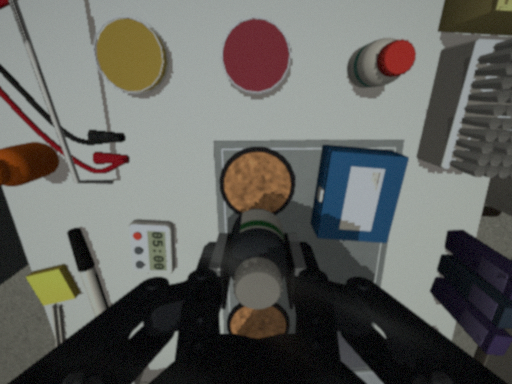

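The dark bottle is held upright and coaster A is at (257,182), as predicted. Lower it and release.

>>> {"op": "move_arm", "data": {
  "series": [
    [[0.001, 0, 0.03], 0],
    [[0.001, 0, 0.06], 0],
    [[0.001, 0, 0.085], 0],
    [[0.001, 0, 0.094], 0],
    [[0.001, 0, 0.095], 0]
  ]
}}

```text
clock: 7.15
eef_pos: [532.5, 129.6, 32.7]
tool_rot: [3.135, -0.002, 1.624]
force: [-0.1, -1.1, -1.2]
width: 30.0
```

```bash
python3 - <<'E'
from h import *
s=read_state();print(s["eef_pos"],s["force"])
E
```

```text
[532.5 129.6  32.7] [-0.1 -1.1 -1.2]
```

>>> {"op": "move_arm", "data": {
  "series": [
    [[-0.005, 0, -0.001], 0],
    [[-0.005, 0, -0.001], 0],
    [[-0.005, 0, -0.001], 0]
  ]
}}

```text
clock: 7.52
eef_pos: [533.2, 124.5, 34.3]
tool_rot: [3.134, -0.002, 1.624]
force: [-0.4, -0.5, 0.1]
width: 29.8
```

>>> {"op": "move_arm", "data": {
  "series": [
    [[0, 0, 0.001], 0],
    [[0, 0, 0.002], 0],
    [[0, 0, 0.0025], 0]
  ]
}}

```text
clock: 7.9
eef_pos: [533.2, 124.7, 32.0]
tool_rot: [3.134, -0.002, 1.624]
force: [-1.7, -0.1, 7.3]
width: 29.4
```

>>> {"op": "move_arm", "data": {
  "series": [
    [[0, 0, 0.0], 0],
    [[0, 0, 0.0], 0],
    [[0, 0, 0], 0]
  ],
  "claw": 0.6
}}

```text
clock: 8.28
eef_pos: [533.2, 124.6, 31.9]
tool_rot: [3.134, -0.002, 1.624]
force: [0.6, -0.5, -0.3]
width: 51.4
```

>>> {"op": "move_arm", "data": {
  "series": [
    [[0, 0, -0.02], 0],
    [[0, 0, -0.06], 0],
    [[0, 0, -0.1], 0],
    [[0, 0, -0.15], 0],
    [[0, 0, -0.17], 0]
  ]
}}

```text
clock: 8.9
eef_pos: [533.1, 124.9, 204.8]
tool_rot: [3.13, -0.003, 1.624]
force: [-0.0, -0.6, -0.3]
width: 51.4
```

```bash
python3 - <<'E'
from h import *
s,im,c=snap(f="w5.png");print(s["eef_pos"],s["tool_rot"],s["force"],s["width"])
print("A",proj(c,(532.5,124.3,7)),"cap",proj(c,(532.5,124.3,70)))
s2,t,ct=snap("top","top2.png");print("top cap",proj(ct,(532.5,124.3,70)))
cv2.imwrite("pics/c5.png",np.vstack([cv2.resize(im[100:300,130:380],(500,400)),cv2.resize(t[150:200,230:300],(500,357//2*2))[:200]]))
go(s,623,235,200,0)
E
```

```text
[533.1 124.9 204.8] [ 3.1 -0.   1.6] [-0.  -0.6 -0.3] 51.35260250183738
A [255.2 166.4] cap [255.6 180.4]
top cap [261.3 167.4]
shift m [0.1 0.1 0. ] turn 1.624
```

View pics/w5.png

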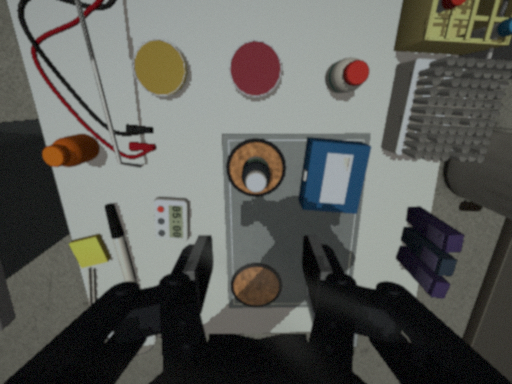

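The dark bottle stands centred on A: cap at (256,180), predicted (255.6,180.4). Next is the red bottle, same orientation.

>>> {"op": "move_arm", "data": {
  "series": [
    [[0.035, 0.03, 0], 0.02],
    [[0.07, 0.06, 0], 0.05],
    [[0.105, 0.095, 0.02], 0.05],
    [[0.105, 0.095, 0.06], 0.05],
    [[0.105, 0.095, 0.09], 0.05]
  ],
  "claw": 0.8
}}

```text
clock: 9.62
eef_pos: [622.4, 234.9, 112.1]
tool_rot: [3.133, -0.002, 1.575]
force: [0.4, -0.4, -0.2]
width: 68.4
```

>>> {"op": "move_arm", "data": {
  "series": [
    [[0, 0, 0.0], 0],
    [[0, 0, 0.0], 0]
  ]
}}

```text
clock: 9.88
eef_pos: [622.3, 235.1, 112.0]
tool_rot: [3.133, -0.002, 1.575]
force: [0.2, 0.3, 0.2]
width: 68.0
```

```bash
python3 - <<'E'
from h import *
s,im,c=snap(f="w6.png");print(s["eef_pos"],s["tool_rot"],s["force"],s["width"])
for b in blobs(im,"red2",200): 
    p=onz(c,b[0],b[1],65);print(np.array(b),p);go(s,p[0],p[1],24,93)
E
```

```text
[622.3 235.1 112. ] [ 3.1 -0.   1.6] [0.2 0.3 0.2] 68.00280803303909
[258.1 213.4 588.5  27.   28.   90. ] [622.9 234.5  65. ]
shift m [-0.  -0.   0.1] turn -0.048
[370.9 131.4 337.   21.   20.   90. ] [698.4 294.3  65. ]
shift m [0.1 0.1 0.1] turn -0.048
```

View pics/w6.png

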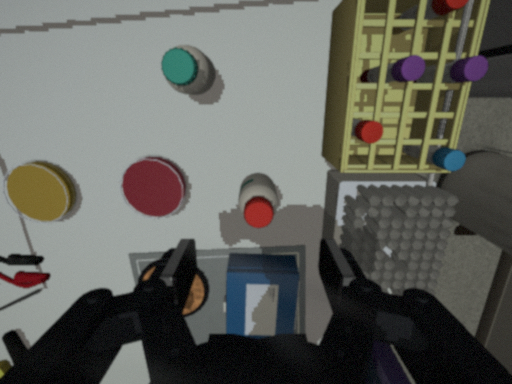

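The red cap is at (258,213), which puts the bottle at (623,234.5), centred between the fingers. Narrow the jaws a little and descend.

>>> {"op": "move_arm", "data": {
  "series": [
    [[-0.001, 0.001, 0.02], 0],
    [[-0.001, 0.001, 0.045], 0],
    [[-0.001, 0.001, 0.07], 0],
    [[-0.001, 0.001, 0.086], 0],
    [[-0.001, 0.001, 0.086], 0]
  ],
  "claw": 0.65
}}

```text
clock: 10.55
eef_pos: [624.0, 234.0, 25.6]
tool_rot: [3.134, -0.002, 1.575]
force: [0.3, -0.6, -0.5]
width: 55.3
```

>>> {"op": "move_arm", "data": {
  "series": [
    [[0, 0, 0], 0],
    [[0, 0, 0], 0],
    [[0, 0, 0], 0],
    [[0, 0, 0], 0],
    [[0, 0, 0], 0]
  ],
  "claw": 0
}}

```text
clock: 11.18
eef_pos: [624.8, 234.5, 26.8]
tool_rot: [3.132, -0.002, 1.575]
force: [0.8, -0.3, 5.7]
width: 29.6
```

>>> {"op": "move_arm", "data": {
  "series": [
    [[0, 0, -0.03], 0],
    [[0, 0, -0.07], 0],
    [[0, 0, -0.11], 0],
    [[0, 0, -0.12], 0],
    [[0, 0, -0.12], 0]
  ]
}}

```text
clock: 11.8
eef_pos: [623.6, 233.9, 146.8]
tool_rot: [3.132, -0.002, 1.574]
force: [-0.9, 0.3, -0.6]
width: 30.0
```

>>> {"op": "move_arm", "data": {
  "series": [
    [[-0.05, -0.015, 0], 0],
    [[-0.1, -0.03, 0], 0],
    [[-0.15, -0.045, 0], 0],
    [[-0.2, -0.06, 0], 0],
    [[-0.24, -0.07, 0], -0.03]
  ]
}}

```text
clock: 12.42
eef_pos: [552.1, -9.1, 143.5]
tool_rot: [3.136, -0.001, 1.604]
force: [1.0, -0.2, 0.2]
width: 29.8
```

>>> {"op": "move_arm", "data": {
  "series": [
    [[-0.03, -0.008, 0], 0],
    [[-0.04, -0.01, 0], 0],
    [[-0.04, -0.01, 0], 0]
  ]
}}

```text
clock: 12.8
eef_pos: [543.2, -49.2, 142.6]
tool_rot: [3.137, -0.002, 1.603]
force: [0.8, 1.4, -0.7]
width: 29.8
```

```bash
python3 - <<'E'
from h import *
s,im,c=snap(f="w7.png");s=read_state();print(s["eef_pos"],s["tool_rot"],s["force"],s["width"])
print(proj(c,(541.7,-51.5,7)))
for b in blobs(im,"cork",200): print(np.array(b),onz(c,b[0],b[1],7))
np.set_printoptions(precision=4);go(s,541.7,-51.5,35,93)
E
```

```text
[543.6 -48.  143. ] [ 3.1 -0.   1.6] [-0.7  0.2 -0.9] 30.1422158309593
[255.5 181.6]
[ 255.8  181.  2675.5   54.1   63.    84.3] [542.  -50.9   7. ]
[ 251.8   12.  1078.5   29.    71.    90. ] [533.7 101.7   7. ]
shift m [-0.0037 -0.0026  0.1079] turn -0.018
```

View pics/w7.png

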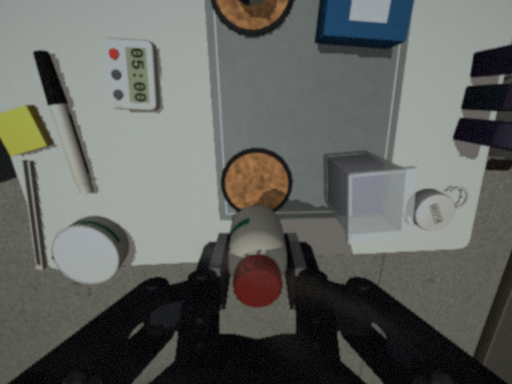

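The red bottle is upright in the jaws. Coaster B is at (256,181), as predicted, and the jar is behind it, clear of the gripper. Lower it.

>>> {"op": "move_arm", "data": {
  "series": [
    [[-0.003, -0.002, 0.03], -0.01],
    [[-0.003, -0.002, 0.06], -0.02],
    [[-0.003, -0.002, 0.09], -0.02],
    [[-0.003, -0.002, 0.106], -0.02],
    [[-0.003, -0.002, 0.106], -0.02]
  ]
}}

```text
clock: 13.48
eef_pos: [542.0, -49.4, 36.2]
tool_rot: [3.137, -0.003, 1.627]
force: [0.1, -0.5, -0.6]
width: 30.0
```

>>> {"op": "move_arm", "data": {
  "series": [
    [[0, 0, 0], 0],
    [[0, 0, 0], 0]
  ]
}}

```text
clock: 13.72
eef_pos: [542.8, -49.0, 37.2]
tool_rot: [3.136, -0.003, 1.627]
force: [0.4, 0.1, -0.6]
width: 30.2
```

>>> {"op": "move_arm", "data": {
  "series": [
    [[-0.002, -0.001, 0], 0],
    [[-0.002, -0.001, 0.002], 0],
    [[-0.002, -0.001, 0.0035], 0],
    [[-0.002, -0.001, 0.0035], 0]
  ]
}}

```text
clock: 14.22
eef_pos: [541.9, -51.3, 33.8]
tool_rot: [3.136, -0.003, 1.627]
force: [-0.3, -0.8, 2.6]
width: 29.7
```

>>> {"op": "move_arm", "data": {
  "series": [
    [[0, 0, 0], 0],
    [[0, 0, 0], 0],
    [[0, 0, 0], 0]
  ],
  "claw": 0.6
}}

```text
clock: 14.6
eef_pos: [541.9, -51.2, 33.7]
tool_rot: [3.136, -0.003, 1.627]
force: [-1.2, 0.1, 0.5]
width: 51.1
```

>>> {"op": "move_arm", "data": {
  "series": [
    [[0, 0, -0.02], 0],
    [[0, 0, -0.06], 0],
    [[0, 0, -0.1], 0],
    [[0, 0, -0.15], 0],
    [[0, 0, -0.17], 0]
  ]
}}

```text
clock: 15.22
eef_pos: [542.2, -51.4, 206.5]
tool_rot: [3.131, -0.002, 1.627]
force: [0.9, 0.6, -0.7]
width: 51.2
```

```bash
python3 - <<'E'
from h import *
s,im,c=snap(f="w8.png");print(s["eef_pos"],s["tool_rot"],s["force"],s["width"])
print("cap pred",proj(c,(541.7,-51.3,72)))
for b in blobs(im,"red2",150): print(np.array(b),onz(c,b[0],b[1],72))
# timer: bright region near expected
q=proj(c,(422,48,14));print(q)
g=cv2.cvtColor(im,6);u,v=map(int,q);x0,y0=max(u-45,0),max(v-45,0);sub=g[y0:v+45,x0:u+45]
m=cv2.adaptiveThreshold(cv2.GaussianBlur(sub,(3,3),0),1,0,1,51,-3)
print(np.percentile(sub,[5,25,50,75,90,99]))
cv2.imwrite("pics/tm.png",cv2.resize(np.hstack([sub,m*255]),None,fx=4,fy=4,interpolation=0))
E
```

```text
[542.2 -51.4 206.5] [ 3.1 -0.   1.6] [ 0.9  0.6 -0.7] 51.19634171793948
cap pred [255.8 179.7]
[255.1 179.7 301.5  19.   20.   90. ] [540.9 -51.3  72. ]
[152.9  73.9]
[ 83. 152. 155. 157. 158. 160.]
```

View pics/tm.png

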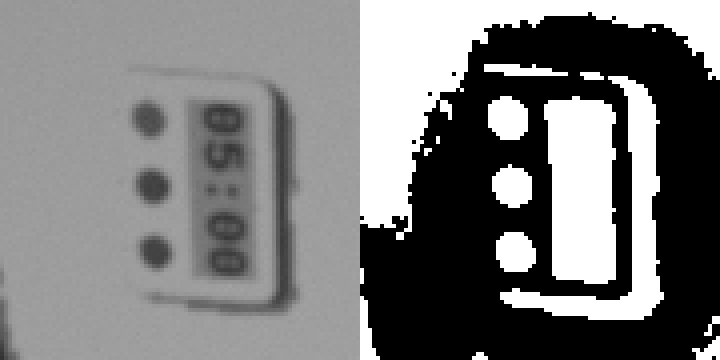

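The red bottle is centred on B, cap within 1 mm of prediction. The timer's face is centred at crop (202,188), long axis leaning about 3° in the image. Compute its pose and the box's.

```bash
python3 - <<'E'
from h import *
s=read_state();c=cam("wrist",s);np.set_printoptions(precision=4,suppress=True)
p=onz(c,157.5,75,14);a=onz(c,144.25,58,15);b=onz(c,146,91.2,15);print("timer",p,"yaw long",np.degrees(np.arctan2(*(a-b)[1::-1])))
cor=[onz(c,107+x/4,28+y/4,14) for x,y in [(128,70),(275,84),(288,303),(142,296)]];print(cor)
# box in w5 (pose then: 533.1,124.9,204.8)
s5=dict(eef_pos=np.array([533.1,124.9,204.8]),tool_rot=np.array([3.13,-0.003,1.624]));c5=cam("wrist",s5);im=cv2.imread("pics/w5.png")
g=cv2.cvtColor(im,6);hsv=cv2.cvtColor(im,40);sub=(hsv[140:215,305:368,1]<70).astype(np.uint8)
m=cv2.inRange(hsv,(100,120,40),(118,255,255));cs,_=cv2.findContours(m,1,2)
for k in sorted(cs,key=cv2.contourArea)[-3:]:
    r=cv2.minAreaRect(k);q=cv2.boxPoints(r);print(cv2.contourArea(k),np.array([onz(c5,*x,36)[:2] for x in q]),onz(c5,*r[0],36),r[2])
go(s,p[0],p[1],100,96)
E
```

```text
timer [427.9636  47.0682  14.    ] yaw long 89.24745615237073
[array([409.7193,  75.5788,  14.    ]), array([449.1496,  74.4822,  14.    ]), array([450.8671,  17.7154,  14.    ]), array([409.2473,  17.2764,  14.    ])]
70.0 [[765.9579 292.4194]
 [776.9184 293.0411]
 [781.1346 280.9904]
 [770.0168 280.365 ]] [773.4912 286.7463  36.    ] 90.0
1522.5 [[607.3075  89.6532]
 [610.6306 156.6243]
 [644.8298 152.3189]
 [643.7846  84.529 ]] [626.6064 121.8841  36.    ] 10.30484676361084
4003.0 [[585.8338  82.9624]
 [588.9867 169.4674]
 [659.1395 163.1624]
 [662.1842  74.8879]] [623.7939 124.4926  36.    ] 8.32564926147461
shift m [ 0.1047 -0.1107  0.1068] turn -0.049
```

>>> {"op": "move_arm", "data": {
  "series": [
    [[0.035, -0.036, 0], 0.02],
    [[0.07, -0.072, 0], 0.04],
    [[0.105, -0.108, 0.02], 0.055],
    [[0.105, -0.108, 0.06], 0.055],
    [[0.105, -0.108, 0.09], 0.055]
  ],
  "claw": 0.8
}}

```text
clock: 15.9
eef_pos: [429.5, 47.8, 115.5]
tool_rot: [3.13, -0.003, 1.573]
force: [0.1, 0.1, 0.4]
width: 68.7
```

>>> {"op": "move_arm", "data": {
  "series": [
    [[0, 0, 0], 0],
    [[0, 0, 0], 0]
  ]
}}

```text
clock: 16.15
eef_pos: [429.6, 48.1, 115.9]
tool_rot: [3.13, -0.003, 1.574]
force: [-0.2, 0.2, 0.3]
width: 68.6
```

```bash
python3 - <<'E'
from h import *
s,im,c=snap(f="w9.png");print(s["eef_pos"],s["tool_rot"],s["force"],s["width"])
q=proj(c,(428,47,14));print(q)
u,v=map(int,q);print(u-70,v-70);cv2.imwrite("pics/tm2.png",cv2.resize(im[v-70:v+70,u-70:u+70],None,fx=4,fy=4,interpolation=2))
E
```

```text
[429.6  48.1 115.9] [ 3.1 -0.   1.6] [-0.2  0.2  0.3] 68.56952485048858
[254.6 190.8]
184 120
```

View pics/tm2.png

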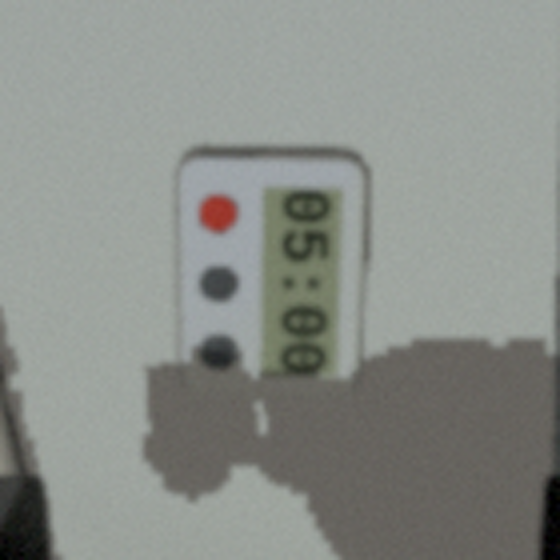

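The timer face is centred at crop (272,283), i.e. x≈425.6, y≈47, long side along world y. Descend and grip it low.

>>> {"op": "move_arm", "data": {
  "series": [
    [[-0.001, -0.004, 0.03], 0],
    [[-0.001, -0.004, 0.06], 0],
    [[-0.001, -0.004, 0.09], 0],
    [[-0.001, -0.004, 0.1], 0],
    [[-0.001, -0.004, 0.1], 0]
  ],
  "claw": 0.75
}}

```text
clock: 16.82
eef_pos: [428.0, 47.4, 16.4]
tool_rot: [3.128, -0.004, 1.573]
force: [0.2, 0.2, 0.3]
width: 64.3
```

>>> {"op": "move_arm", "data": {
  "series": [
    [[0, 0, 0.005], 0],
    [[0, 0, 0.01], 0],
    [[0, 0, 0.01], 0]
  ]
}}

```text
clock: 17.2
eef_pos: [429.0, 47.4, 7.3]
tool_rot: [3.126, -0.004, 1.573]
force: [-0.1, 0.7, 0.1]
width: 64.3
```

>>> {"op": "move_arm", "data": {
  "series": [
    [[0, -0.0035, 0.002], 0],
    [[0, -0.0035, 0.004], 0],
    [[0, -0.0035, 0.004], 0]
  ]
}}

```text
clock: 17.58
eef_pos: [426.0, 47.4, 3.6]
tool_rot: [3.126, -0.004, 1.573]
force: [0.3, -0.5, 0.8]
width: 63.9
```

>>> {"op": "move_arm", "data": {
  "series": [
    [[0, 0, 0], 0],
    [[0, 0, 0], 0],
    [[0, 0, 0], 0],
    [[0, 0, 0], 0]
  ],
  "claw": 0
}}

```text
clock: 18.08
eef_pos: [426.2, 47.4, 4.1]
tool_rot: [3.125, -0.004, 1.573]
force: [-1.5, -0.2, 6.7]
width: 42.3
```

>>> {"op": "move_arm", "data": {
  "series": [
    [[0, 0, -0.03], 0],
    [[0, 0, -0.06], 0],
    [[0, 0, -0.1], 0],
    [[0, 0, -0.14], 0],
    [[0, 0, -0.14], 0]
  ]
}}

```text
clock: 18.7
eef_pos: [425.4, 47.1, 146.2]
tool_rot: [3.12, -0.005, 1.572]
force: [0.9, 0.7, -1.1]
width: 41.8
```

>>> {"op": "move_arm", "data": {
  "series": [
    [[0.015, 0.045, 0], 0],
    [[0.03, 0.09, 0], 0],
    [[0.05, 0.135, 0], 0],
    [[0.07, 0.18, 0], 0],
    [[0.075, 0.2, 0], 0]
  ]
}}

```text
clock: 19.32
eef_pos: [626.7, 123.9, 149.0]
tool_rot: [3.12, -0.005, 1.573]
force: [-0.5, 0.2, -0.6]
width: 42.5
```

>>> {"op": "move_arm", "data": {
  "series": [
    [[0, 0, 0], 0],
    [[0, 0, 0], 0]
  ]
}}

```text
clock: 19.58
eef_pos: [625.0, 123.4, 147.5]
tool_rot: [3.124, -0.004, 1.573]
force: [-1.5, -0.4, -0.6]
width: 42.2
```

```bash
python3 - <<'E'
from h import *
s,im,c=snap(f="w10.png");s=read_state();print(s["eef_pos"],s["tool_rot"],s["force"],s["width"],s["clock"])
print("box pred",proj(c,(626.5,122.5,36)),"corners",[proj(c,(626.5+i*34,122.5+j*42,36)) for i in(-1,1) for j in (-1,1)])
np.set_printoptions(precision=4);go(s,626.5,122.5,50)
E
```

```text
[625.1 123.3 148. ] [ 3.1 -0.   1.6] [-1.3 -0.7 -1.1] 42.11981832121203 19.625
box pred [257.1 187.6] corners [array([223.1, 227.6]), array([219.9, 143.7]), array([290.7, 227.2]), array([294.4, 143.7])]
shift m [-0.0012 -0.0004  0.098 ] turn 0.0
```

View pics/w10.png

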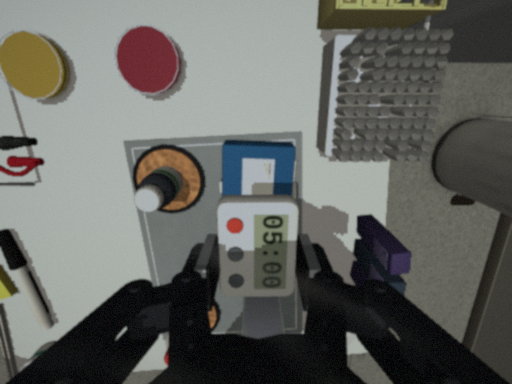

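The box's far lid corners are at (223,141) and (295,143), within 2 mm of prediction. The timer hangs level and aligned. Lower it.

>>> {"op": "move_arm", "data": {
  "series": [
    [[0, 0.002, 0.03], 0],
    [[0, 0.002, 0.06], 0],
    [[0, 0.002, 0.09], 0],
    [[0, 0.002, 0.103], 0],
    [[0, 0.002, 0.103], 0]
  ]
}}

```text
clock: 20.25
eef_pos: [628.2, 123.3, 44.7]
tool_rot: [3.124, -0.003, 1.573]
force: [-1.0, -0.5, -0.5]
width: 42.2
```

>>> {"op": "move_arm", "data": {
  "series": [
    [[0, 0, 0], 0],
    [[0, 0, 0], 0]
  ]
}}

```text
clock: 20.5
eef_pos: [628.8, 123.5, 45.9]
tool_rot: [3.123, -0.004, 1.573]
force: [-0.0, -0.3, -0.5]
width: 42.3
```

>>> {"op": "move_arm", "data": {
  "series": [
    [[0, -0.002, 0.002], 0],
    [[0, -0.002, 0.004], 0],
    [[0, -0.002, 0.0055], 0],
    [[0, -0.002, 0.0055], 0]
  ]
}}

```text
clock: 21.0
eef_pos: [626.9, 123.4, 40.8]
tool_rot: [3.123, -0.003, 1.573]
force: [-0.8, -1.0, 4.6]
width: 42.3
```

>>> {"op": "move_arm", "data": {
  "series": [
    [[0, 0, 0], 0],
    [[0, 0, 0], 0],
    [[0, 0, 0], 0],
    [[0, 0, 0], 0]
  ],
  "claw": 0.8
}}

```text
clock: 21.5
eef_pos: [626.9, 123.4, 40.7]
tool_rot: [3.123, -0.003, 1.573]
force: [0.3, -0.4, 0.2]
width: 68.3
```

>>> {"op": "move_arm", "data": {
  "series": [
    [[0, 0, -0.02], 0],
    [[0, 0, -0.06], 0],
    [[0, 0, -0.1], 0],
    [[0, 0, -0.15], 0],
    [[0, 0, -0.17], 0]
  ]
}}

```text
clock: 22.12
eef_pos: [624.9, 124.0, 215.3]
tool_rot: [3.117, -0.005, 1.573]
force: [0.8, 0.8, 0.0]
width: 68.2
```

```bash
python3 - <<'E'
from h import *
s,im,c=snap(f="w11.png");s2,t,ct=snap("top","top3.png");s=read_state();print(s["eef_pos"],s["tool_rot"],s["force"],s["width"],s["clock"])
print(proj(c,(627,123,50)))
for k in ["yel","crim"]:
    for b in blobs(t,k,200): print(k,np.array(b[:3]),onz(ct,b[0],b[1],15))
np.set_printoptions(precision=4)
go(s,425,235,180,0)
cv2.imwrite("pics/c11.png",np.hstack([cv2.resize(im[70:270,120:400],(560,400)),cv2.resize(t[110:200,240:350],None,fx=2,fy=400/90)]))
E
```

```text
[624.9 123.6 213.9] [ 3.1 -0.   1.6] [ 0.3 -0.4 -0.6] 68.21535590521515 22.225
[255.8 173.7]
yel [314.7 266.5 253. ] [308.7  -3.2  15. ]
yel [214.7 218.7 365.5] [418.8 233.6  15. ]
crim [213.7 175.1 327. ] [524.5 238.8  15. ]
shift m [ 0.1117 -0.2005  0.0296] turn 1.573
```

View pics/c11.png

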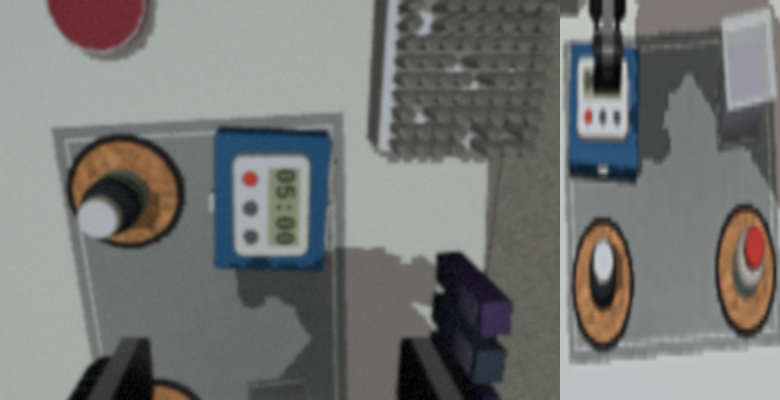

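Timer lies centred on the lid (timer 232–312 against lid 215–328 columns), both bottles centred on their coasters. Fifteen pictures viewed, so I'll use numbers from here. Next is the yellow dish: yaw 0, offset +5 mm in x to clear the rail.

>>> {"op": "move_arm", "data": {
  "series": [
    [[0.02, -0.04, 0], 0.18],
    [[0.04, -0.08, 0], 0.36],
    [[0.07, -0.12, 0], 0.54],
    [[0.09, -0.16, 0], 0.72],
    [[0.111, -0.2, 0.0], 0.9]
  ],
  "claw": 1
}}

```text
clock: 22.85
eef_pos: [422.6, 233.9, 208.4]
tool_rot: [3.131, -0.019, 0.667]
force: [0.4, 0.6, -0.3]
width: 85.5
```

>>> {"op": "move_arm", "data": {
  "series": [
    [[0, 0, 0.02], 0.18],
    [[0, 0, 0.04], 0.36],
    [[0, 0, 0.05], 0.54],
    [[0, 0, 0.05], 0.67],
    [[0, 0, 0.05], 0.67]
  ]
}}

```text
clock: 23.48
eef_pos: [422.7, 233.5, 157.3]
tool_rot: [-3.14, -0.02, -0.002]
force: [0.5, 0.5, 0.0]
width: 85.8
```

```bash
python3 - <<'E'
from h import *
s=read_state();im=get_image("wrist");cv2.imwrite("pics/w12.png",im);c=cam("wrist",s)
print(s["eef_pos"],np.degrees(s["tool_rot"]),s["width"],s["clock"])
for k in ["yel","crim"]:
    for b in blobs(im,k,200): print(k,np.array(b[:5]),onz(c,b[0],b[1],14))
np.set_printoptions(precision=4);go(s,425.5,234.5,40,0)
E
```

```text
[422.7 233.5 157.3] [-179.9   -1.1   -0.1] 85.7988702749963 23.475
yel [454.7 270.1 964.5  29.   38.1] [313.1  -2.4  14. ]
yel [ 257.7  181.7 1814.5   47.4   48.7] [422.  231.4  14. ]
crim [142.7 232.  341.5  21.3 156. ] [362.8 362.   14. ]
crim [340.7 209.8 208.   35.   16. ] [389.8 139.7  14. ]
crim [ 252.6   75.8 2506.    54.6   59.1] [527.2 236.3  14. ]
shift m [ 0.0005 -0.0008  0.1173] turn -0.002
```

>>> {"op": "move_arm", "data": {
  "series": [
    [[0.002, 0, 0.03], 0],
    [[0.002, 0, 0.06], 0],
    [[0.002, 0, 0.09], 0],
    [[0.002, 0, 0.117], 0],
    [[0.002, 0, 0.117], 0]
  ]
}}

```text
clock: 24.15
eef_pos: [425.9, 233.1, 39.0]
tool_rot: [3.142, -0.016, 0.001]
force: [-0.0, -0.2, 1.1]
width: 85.4
```

>>> {"op": "move_arm", "data": {
  "series": [
    [[0, 0, 0], 0],
    [[0, 0, 0], 0]
  ]
}}

```text
clock: 24.4
eef_pos: [426.3, 233.3, 39.9]
tool_rot: [-3.141, -0.017, 0.002]
force: [-0.4, -0.0, -0.0]
width: 85.3
```

>>> {"op": "move_arm", "data": {
  "series": [
    [[0.001, 0, 0.015], 0],
    [[0.001, 0, 0.03], 0],
    [[0.001, 0, 0.037], 0],
    [[0.001, 0, 0.037], 0]
  ]
}}

```text
clock: 24.9
eef_pos: [427.2, 232.9, 1.7]
tool_rot: [3.141, -0.016, 0.002]
force: [0.1, -0.4, -0.2]
width: 85.1
```

>>> {"op": "move_arm", "data": {
  "series": [
    [[0, 0, 0], 0],
    [[0, 0, 0], 0],
    [[0, 0, 0], 0],
    [[0, 0, 0], 0]
  ],
  "claw": 0
}}

```text
clock: 25.4
eef_pos: [427.2, 232.9, 2.2]
tool_rot: [3.141, -0.016, 0.002]
force: [-1.6, -0.5, 6.4]
width: 57.7
```

>>> {"op": "move_arm", "data": {
  "series": [
    [[0, 0, -0.03], 0],
    [[0, 0, -0.06], 0],
    [[0, 0, -0.1], 0],
    [[0, 0, -0.13], 0],
    [[0, 0, -0.13], 0]
  ]
}}

```text
clock: 26.02
eef_pos: [426.5, 233.7, 134.2]
tool_rot: [-3.139, -0.02, 0.002]
force: [-1.0, 0.7, -1.6]
width: 57.8
```

```bash
python3 - <<'E'
from h import *
s=read_state();im=get_image("wrist");cv2.imwrite("pics/w13.png",im);c=cam("wrist",s)
print(s["eef_pos"],np.degrees(s["tool_rot"]),s["width"],s["clock"])
for k in ["yel"]:
    for b in blobs(im,k,200): print(k,np.array(b[:5]),onz(c,b[0],b[1],s["eef_pos"][2]+12))
E
```

```text
[426.5 233.7 134.2] [-179.9   -1.1    0.1] 57.797082349591776 26.025
yel [ 467.8  285.3 1083.    30.4   41. ] [409.3 115.2 146.2]
yel [ 257.2  262.9 6290.    82.    98. ] [423.1 231.9 146.2]
```

>>> {"op": "move_arm", "data": {
  "series": [
    [[0.02, 0.035, 0], -0.17],
    [[0.04, 0.07, 0], -0.34],
    [[0.06, 0.11, 0], -0.51],
    [[0.08, 0.15, 0], -0.68],
    [[0.11, 0.192, 0], -0.85]
  ]
}}

```text
clock: 26.7
eef_pos: [535.3, 40.1, 133.2]
tool_rot: [3.131, -0.01, 0.859]
force: [0.0, 1.5, -0.1]
width: 58.1
```

>>> {"op": "move_arm", "data": {
  "series": [
    [[0, 0, 0], -0.18],
    [[0, 0, 0], -0.36],
    [[0, 0, 0], -0.54],
    [[0, 0, 0], -0.72],
    [[0, 0, 0], -0.77]
  ]
}}

```text
clock: 27.32
eef_pos: [534.3, 39.9, 131.4]
tool_rot: [3.13, -0.001, 1.631]
force: [0.1, 0.4, -0.3]
width: 58.1
```

>>> {"op": "move_arm", "data": {
  "series": [
    [[0, 0, 0], 0],
    [[0, 0, 0], 0]
  ]
}}

```text
clock: 27.58
eef_pos: [533.6, 39.8, 130.4]
tool_rot: [3.132, -0.001, 1.631]
force: [0.4, -0.6, -0.2]
width: 58.1
```

```bash
python3 - <<'E'
from h import *
s=read_state();im=get_image("wrist");cv2.imwrite("pics/w14.png",im);c=cam("wrist",s)
print(s["eef_pos"],np.degrees(s["tool_rot"]),s["width"],s["clock"])
for k in ["yel"]:
    for b in blobs(im,k,200): print(k,np.array(b[:5]),onz(c,b[0],b[1],s["eef_pos"][2]+12))
np.set_printoptions(precision=4);go(s,537,41.4,12,93)
E
```

```text
[533.6  39.8 130.4] [179.4  -0.   93.4] 58.13944104937798 27.575
yel [ 257.2  263.1 6340.    90.5   90.5] [533.3  35.2 142.4]
yel [  33.9  214.3 1411.5   47.4   38. ] [419.4  57.4 142.4]
shift m [0.0013 0.0023 0.1184] turn 0.007
```

>>> {"op": "move_arm", "data": {
  "series": [
    [[0.001, 0.002, 0.03], 0],
    [[0.001, 0.002, 0.06], 0],
    [[0.001, 0.002, 0.09], 0],
    [[0.001, 0.002, 0.116], 0],
    [[0.001, 0.002, 0.116], 0]
  ]
}}

```text
clock: 28.25
eef_pos: [535.7, 41.0, 13.2]
tool_rot: [3.134, -0.0, 1.631]
force: [-0.3, -0.1, -0.1]
width: 58.0
```

>>> {"op": "move_arm", "data": {
  "series": [
    [[0, 0, 0], 0],
    [[0, 0, 0], 0]
  ]
}}

```text
clock: 28.5
eef_pos: [536.3, 41.1, 14.2]
tool_rot: [3.133, -0.0, 1.631]
force: [1.2, -1.0, 0.2]
width: 57.7
```

>>> {"op": "move_arm", "data": {
  "series": [
    [[0, 0.001, 0.004], 0],
    [[0, 0.001, 0.008], 0],
    [[0, 0.001, 0.01], 0],
    [[0, 0.001, 0.01], 0]
  ]
}}

```text
clock: 29.0
eef_pos: [537.3, 41.0, 4.3]
tool_rot: [3.133, 0.0, 1.631]
force: [-0.5, -0.3, 2.2]
width: 58.2
```

>>> {"op": "move_arm", "data": {
  "series": [
    [[0, 0, 0], 0],
    [[0, 0, 0], 0],
    [[0, 0, 0], 0],
    [[0, 0, 0], 0]
  ],
  "claw": 1
}}

```text
clock: 29.5
eef_pos: [537.4, 41.0, 4.3]
tool_rot: [3.133, 0.0, 1.631]
force: [0.1, -0.6, 0.2]
width: 85.6
```

>>> {"op": "move_arm", "data": {
  "series": [
    [[0, 0, -0.03], 0],
    [[0, 0, -0.06], 0],
    [[0, 0, -0.1], 0],
    [[0, 0, -0.15], 0],
    [[0, 0, -0.17], 0]
  ]
}}

```text
clock: 30.12
eef_pos: [537.0, 41.5, 176.8]
tool_rot: [3.129, -0.0, 1.631]
force: [1.1, 0.4, 0.2]
width: 85.2
```

```bash
python3 - <<'E'
from h import *
s=read_state();im=get_image("wrist");cv2.imwrite("pics/w15.png",im);c=cam("wrist",s)
print(s["eef_pos"],np.degrees(s["tool_rot"]),s["width"],s["clock"])
for b in blobs(im,"yel",200): print("yel",np.array(b[:5]),onz(c,b[0],b[1],16))
for b in blobs(im,"red2",100): print("red",np.array(b[:5]),onz(c,b[0],b[1],72))
for b in blobs(im,"crim",200): print("crim",np.array(b[:5]),onz(c,b[0],b[1],14))
for b in blobs(im,"cork",200): print("cork",np.array(b[:5]),onz(c,b[0],b[1],7))
np.set_printoptions(precision=4);go(s,526,239,170,90)
E
```

```text
[537.   41.5 176.8] [179.3  -0.   93.4] 85.19801139803579 30.125
yel [  60.5  200.1 1049.5   40.2   32.6] [314.2  -3.3  16. ]
yel [ 255.6  179.1 1627.    44.    47. ] [537.2  34.5  16. ]
red [254.9 272.9 230.   17.   17. ] [541.  -50.8  72. ]
crim [116.7  70.7 271.5  30.7  21.7] [391.1 139.1  14. ]
cork [243.8 240.4 379.   22.8  38.1] [527.2 -49.    7. ]
cork [ 256.5   96.7 3119.5   65.    61. ] [532.9 122.9   7. ]
cork [ 19.6  60.8 695.5  29.3  43.5] [291.  142.8   7. ]
shift m [0.1978 0.0008 0.0069] turn 0.06
```

>>> {"op": "move_arm", "data": {
  "series": [
    [[0.05, 0, 0], 0],
    [[0.1, 0, 0], 0],
    [[0.15, 0.001, 0], 0],
    [[0.198, 0.001, 0], 0],
    [[0.198, 0.001, 0.04], 0]
  ]
}}

```text
clock: 30.8
eef_pos: [527.3, 246.1, 139.2]
tool_rot: [3.123, -0.006, 1.637]
force: [1.3, -0.1, -0.6]
width: 85.2
```

>>> {"op": "move_arm", "data": {
  "series": [
    [[0, 0, 0], 0],
    [[0, 0, 0], 0]
  ]
}}

```text
clock: 31.05
eef_pos: [527.3, 246.5, 139.5]
tool_rot: [3.123, -0.007, 1.637]
force: [0.4, 0.3, 0.3]
width: 85.5
```

```bash
python3 - <<'E'
from h import *
s=read_state();im=get_image("wrist");cv2.imwrite("pics/w16.png",im);c=cam("wrist",s)
print(s["eef_pos"],np.degrees(s["tool_rot"]),s["width"],s["clock"])
for b in blobs(im,"crim",200): print("crim",np.array(b[:5]),onz(c,b[0],b[1],14))
np.set_printoptions(precision=4);go(s,526,239,40,93)
E
```

```text
[527.3 246.5 139.5] [178.9  -0.4  93.8] 85.52936488026903 31.05
crim [118.8 266.6 233.   13.   42. ] [383.1 141.2  14. ]
crim [ 47.5 217.5 217.  111.8   7.6] [315.4 196.2  14. ]
crim [ 253.9  191.  1914.    49.5   49.5] [526.4 237.7  14. ]
shift m [-0.008  -0.0036  0.0994] turn 0.014
```

>>> {"op": "move_arm", "data": {
  "series": [
    [[-0.008, -0.003, 0.03], 0],
    [[-0.008, -0.003, 0.06], 0],
    [[-0.008, -0.003, 0.085], 0],
    [[-0.008, -0.003, 0.1], 0],
    [[-0.008, -0.003, 0.1], 0]
  ]
}}

```text
clock: 31.72
eef_pos: [527.3, 238.3, 39.8]
tool_rot: [3.122, -0.006, 1.636]
force: [0.1, -0.1, -0.6]
width: 85.3
```

>>> {"op": "move_arm", "data": {
  "series": [
    [[0, 0, 0], 0],
    [[0, 0, 0], 0]
  ]
}}

```text
clock: 31.98
eef_pos: [528.0, 238.6, 40.8]
tool_rot: [3.121, -0.007, 1.635]
force: [-0.1, 0.2, -0.0]
width: 85.6
```

>>> {"op": "move_arm", "data": {
  "series": [
    [[0, -0.001, 0.015], 0],
    [[0, -0.001, 0.03], 0],
    [[0, -0.001, 0.037], 0],
    [[0, -0.001, 0.037], 0]
  ]
}}

```text
clock: 32.48
eef_pos: [527.1, 238.7, 2.8]
tool_rot: [3.122, -0.006, 1.636]
force: [0.2, -0.3, -0.1]
width: 85.3
```

>>> {"op": "move_arm", "data": {
  "series": [
    [[0, 0, 0], 0],
    [[0, 0, 0], 0],
    [[0, 0, 0], 0],
    [[0, 0, 0], 0]
  ],
  "claw": 0
}}

```text
clock: 32.98
eef_pos: [527.2, 239.0, 3.7]
tool_rot: [3.122, -0.007, 1.636]
force: [-1.5, -0.5, 5.7]
width: 58.0
```

>>> {"op": "move_arm", "data": {
  "series": [
    [[0, 0, -0.03], 0],
    [[0, 0, -0.06], 0],
    [[0, 0, -0.1], 0],
    [[0, 0, -0.14], 0],
    [[0, 0, -0.14], 0]
  ]
}}

```text
clock: 33.6
eef_pos: [526.1, 239.3, 146.9]
tool_rot: [3.116, -0.009, 1.636]
force: [0.5, 0.2, -1.2]
width: 57.9
```

```bash
python3 - <<'E'
from h import *
s=read_state();im=get_image("wrist");cv2.imwrite("pics/w17.png",im);c=cam("wrist",s)
print(s["eef_pos"],np.degrees(s["tool_rot"]),s["width"],s["clock"])
for b in blobs(im,"crim",800): print("crim",np.array(b[:5]),onz(c,b[0],b[1],s["eef_pos"][2]+12))
np.set_printoptions(precision=4);go(s,537.2,36,145,93)
E
```

```text
[526.1 239.3 146.9] [178.5  -0.5  93.7] 57.8909494917023 33.6
crim [ 257.3  253.4 6310.    83.    97. ] [525.2 240.5 158.9]
shift m [-0.2036 -0.0021 -0.0001] turn 0.013
```

>>> {"op": "move_arm", "data": {
  "series": [
    [[-0.05, 0, 0], 0],
    [[-0.1, -0.001, 0], 0],
    [[-0.15, -0.002, 0], 0],
    [[-0.19, -0.002, 0], 0],
    [[-0.204, -0.002, 0], 0]
  ]
}}

```text
clock: 34.28
eef_pos: [535.6, 30.9, 141.9]
tool_rot: [3.122, -0.006, 1.631]
force: [0.0, 1.0, -0.6]
width: 57.9
```

>>> {"op": "move_arm", "data": {
  "series": [
    [[0, 0, 0], 0],
    [[0, 0, 0], 0]
  ]
}}

```text
clock: 34.52
eef_pos: [535.3, 32.7, 141.7]
tool_rot: [3.122, -0.007, 1.633]
force: [0.9, 0.7, 0.2]
width: 58.0
```

```bash
python3 - <<'E'
from h import *
s=read_state();im=get_image("wrist");cv2.imwrite("pics/w18.png",im);c=cam("wrist",s)
print(s["eef_pos"],np.degrees(s["tool_rot"]),s["width"],s["clock"])
for b in blobs(im,"yel",200): print("yel",np.array(b[:5]),onz(c,b[0],b[1],16))
np.set_printoptions(precision=4);go(s,537.3,35.7,32,93)
E
```

```text
[535.3  32.7 141.7] [178.9  -0.4  93.6] 57.99444957967897 34.525
yel [  36.3  204.8 1374.5   46.5   37.6] [314.5  -3.3  16. ]
yel [ 257.1  180.1 1960.5   46.    52. ] [537.   35.7  16. ]
shift m [0.0021 0.0001 0.1097] turn 0.01
```

>>> {"op": "move_arm", "data": {
  "series": [
    [[0.002, 0, 0.03], 0],
    [[0.002, 0, 0.06], 0],
    [[0.002, 0, 0.09], 0],
    [[0.002, 0, 0.11], 0],
    [[0.002, 0, 0.11], 0]
  ]
}}

```text
clock: 35.2
eef_pos: [536.4, 37.5, 30.9]
tool_rot: [3.124, -0.008, 1.637]
force: [-0.3, 0.4, 0.6]
width: 57.9
```

>>> {"op": "move_arm", "data": {
  "series": [
    [[0, 0, 0], 0],
    [[0, 0, 0], 0]
  ]
}}

```text
clock: 35.45
eef_pos: [537.0, 38.3, 31.9]
tool_rot: [3.123, -0.008, 1.637]
force: [-0.1, -0.6, -0.1]
width: 57.9
```

Target y is 36, so shift −2 mm, then lower about 11 mm.

>>> {"op": "move_arm", "data": {
  "series": [
    [[-0.002, 0.0, 0.003], 0],
    [[-0.002, 0, 0.006], 0],
    [[-0.002, 0, 0.009], 0],
    [[-0.002, 0, 0.01], 0]
  ]
}}

```text
clock: 35.95
eef_pos: [537.2, 36.4, 21.5]
tool_rot: [3.123, -0.008, 1.637]
force: [0.2, 0.2, -0.6]
width: 58.2
```

>>> {"op": "move_arm", "data": {
  "series": [
    [[0, 0, 0.001], 0],
    [[0, 0, 0.001], 0]
  ]
}}

```text
clock: 36.2
eef_pos: [537.2, 36.4, 20.7]
tool_rot: [3.123, -0.008, 1.637]
force: [0.1, -0.4, 2.3]
width: 58.2
```

>>> {"op": "move_arm", "data": {
  "series": [
    [[0, 0, 0], 0],
    [[0, 0, 0], 0],
    [[0, 0, 0], 0],
    [[0, 0, 0], 0]
  ],
  "claw": 1
}}

```text
clock: 36.7
eef_pos: [537.2, 36.4, 20.7]
tool_rot: [3.123, -0.008, 1.637]
force: [0.6, 0.7, 0.2]
width: 85.6
```

>>> {"op": "move_arm", "data": {
  "series": [
    [[0, 0, -0.03], 0],
    [[0, 0, -0.06], 0],
    [[0, 0, -0.1], 0],
    [[0, 0, -0.15], 0],
    [[0, 0, -0.19], 0]
  ]
}}

```text
clock: 37.33
eef_pos: [533.8, 34.8, 212.5]
tool_rot: [3.122, -0.008, 1.638]
force: [0.8, 0.1, -0.9]
width: 85.4
```

```bash
python3 - <<'E'
from h import *
s=read_state();im=get_image("wrist");c=cam("wrist",s)
print(s["eef_pos"],s["width"],s["clock"])
for k,z in [("crim",31),("yel",16),("red2",72),("teal",60),("blue",36)]:
    for b in blobs(im,k,150): print(k,np.array(b[:5]),onz(c,b[0],b[1],z))
s2,t,ct=snap("top");s3,sd,cs=snap("side")
for n,x,cc in [("top",t,ct),("side",sd,cs)]:
    for k,z in [("crim",31),("yel",16),("teal",60)]:
        for b in blobs(x,k,40): print(n,k,np.array(b[:3]),onz(cc,b[0],b[1],z))
cv2.imwrite("pics/fin.png",np.vstack([np.hstack([cv2.resize(im[40:340,100:420],(400,300)),cv2.resize(t[100:210,230:370],(400,300))]),np.hstack([cv2.resize(sd[100:220,200:340],(400,300)),cv2.resize(im[140:230,200:310],(400,300))])]))
E
```

```text
[533.8  34.8 212.5] 85.44094740226845 37.325
crim [ 257.1  169.9 1392.    42.4   42.4] [536.7  35.   31. ]
crim [133.6  67.8 200.5  26.9  20.4] [398. 138.  31.]
yel [ 78.4 186.2 896.   35.5  31.4] [313.7  -3.8  16. ]
red2 [255.7 251.2 179.   16.3  14.1] [540.2 -51.2  72. ]
blue [ 341.1   97.6 4761.5   65.7   82. ] [623.  123.1  36. ]
top crim [115.2 235.2  54. ] [376.9 461.7  31. ]
top crim [297.5 170.4 318.5] [534.7  37.2  31. ]
top yel [314.7 266.5 253. ] [308.7  -3.   16. ]
top yel [180.2 108.4 184.5] [692.1 326.   16. ]
top teal [170.5 152.3  52. ] [568.6 336.   60. ]
side crim [180.4 307.2  47. ] [396.3 442.2  31. ]
side crim [284.7 166.9 243. ] [534.3  40.   31. ]
side yel [358.6 223.3 239. ] [307.9   0.8  16. ]
side yel [ 149.8  176.7 1560.5] [732.7 322.   16. ]
side teal [478.1 326.1  99.5] [-8.6  3.4 60. ]
side teal [176.  216.1  52. ] [569.3 337.7  60. ]
side teal [297.7  53.2 102.5] [ 811.4 -242.7   60. ]
```

View pics/fin.png

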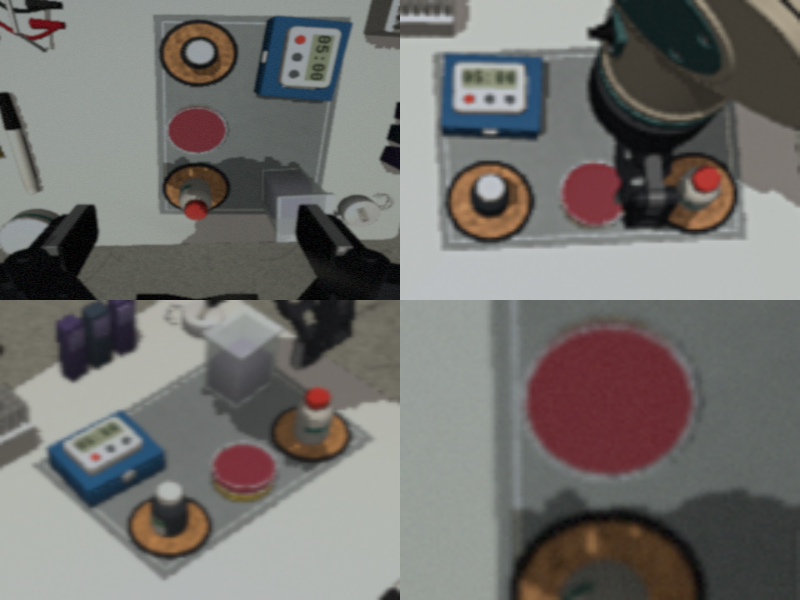

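Everything is in place: the dishes stack cleanly in the side view, both bottles stand centred and the timer is flat on the lid. The jar and box look unmoved, and the teal bottle is on the same pixels as at the start. Handing in.

```bash
python3 -c "
from cell import *
print(finish_job())"
```

```text
the job is handed in; nothing more can be done
None
```

The staining place is laid out and the job is handed in, at about 37 s of the 125 s allowed; `finish_job()` gave no verdict.

- **Placing:** The slide box is behind the left coaster, so the dark bottle went there and the red bottle went in front of the jar. The timer lies on the slide box lid. The yellow dish is midway between the coasters, with the dark-red dish on top.
- **Bottles:** Both stand upright. The red cap measured about 1.5 mm from its coaster's centre. The dark cap was within 1 pixel of its predicted place when it was released.
- **Dishes:** The yellow dish measured about 1–2 mm from the midpoint and the dark-red dish about 1 mm from the yellow one. In the side view they are stacked flat.
- **Timer:** It was released within about 1 mm of the measured lid centre. It looks centred and aligned in the last pictures.
- **Left in place:** The teal-capped bottle is on the same pixels as at the start. I judged the jar and the slide box unmoved by eye only.
- **Disagreements:**
  - The cameras differ by 2–5 mm on the dark-red dish. The fixed cameras put it about 2.5 mm nearer the robot and 2–5 mm further left than the wrist camera does, but the gripper hid part of it in the top view.
  - The tool leaned by up to about 1.5° during the later moves and could not be straightened. The placed parts still settled flat.

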